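# Load the scraper into the printer tool cassette and unclip the cassette

## Robot

A 6-joint arm with a two-finger parallel gripper is mounted at the origin on the work surface. World frame = base frame: x ahead of the robot, y to its left, z up, the work surface at z = 0. Lengths are in m, angles in rad, forces in N, time in s.
With the tool pointing down it reaches from about 0.275 to 0.825 m from the base axis. Payload 4.9 kg.
Tool frame: the origin (TCP) lies on the centre line of the jaws, within the pads' length; the fingertips stand 22 mm ahead of it and the grasp point (between the pads) lies 3 mm ahead of it; z points along the fingers, y is the direction in which the jaws open and shut (so a half turn about z gives the same grasp; the last joint's range is limited). The gripper opens to 85 mm and grips with 20 to 120 N. Pads are 22 mm wide; open, the fingers measure 114 mm over their backs; the gripper's body (76 mm by 85 mm) begins 54 mm behind the grasp point. The pads swing forward as they close: fully open they stand 13 mm farther back than shut.
Start: joints at [1.084, 0.326, -0.193, 1.052, 0, 1.437], TCP at [0.19, 0.516, 0.253] pointing down, gripper open.
Joint ranges: [-2.65, 2.65], [-0.97, 1.79], [-1.3, 1.35], [-1.93, 2.1], [-1.47, 1.37], [-3.14, 3.14]. Speed limits (rad/s): [2.57, 2.57, 3.14, 3.14, 3.14, 3.14].

## Interface

Orientations are given as [roll, pitch, yaw] about the fixed x, y, z axes, in that order (R = Rz(yaw) Ry(pitch) Rx(roll)).
In Python, from rig import bot, capture, calibration, order, spotter gives the robot as it stands. The module is installed in compiled form; this text tells all that it offers.
- The arm moves only by the tool arm_command, never from a script. Its argument "targets" is text: rows parted by semicolons, each of 7 numbers parted by spaces: the closure, from 0 (fully open) to 1 (shut), then the shift along the tool's x, y, z in units of 0.2 m (1.0 is 0.2 m), then the turn, a rotation vector about the tool's x, y, z in units of pi/2 rad (1.0 is pi/2 rad). In form: grip dx dy dz ax ay az; .... A call has 1 to 5 rows; each row is the pose to reach, as a shift and turn from the pose measured when the call began, along the tool's axes at that moment; what a row does not reach only later rows make up. A row lasts 1/12 s, in which the tool goes at most 41.7 mm and 7.16 degrees, less where a joint would pass 70% of its speed; a pose out of reach is approached as far as the arm can. A call with a number of a shift or a turn outside -1 to 1 is refused whole. A call with a gripper value outside its range is refused whole. The fingers move at their own pace and stop on an object; "newtons" is the grip in N (left out, the last holds). Time passes only in rows, so rows that repeat a pose let the fingers close. It gives the time, the measured TCP pose, the force and the opening at its end, in the units of the state.
- bot.get_state(): the state, without advancing time (a new reading comes with each control period).
- capture(name): name is "scene" or "side" or "wrist"; returns (picture, depth): 384x512x3 uint8, red, green, blue; 384x512 float32, m along the optical axis (not along the pixel's ray), 0 where there is no reading.
- calibration(name): a dict with "fx", "fy", "cx", "cy" (pixels), "rvec" (rotation vector, rad) and "tvec" (3), from world to camera coordinates, as OpenCV has them. Camera axes: x right, y down, z forward; pixel columns grow to the right and rows downward; lengths in m; the calibration is good to about 2 mm. The wrist camera is an equidistant fisheye: a pixel r from the principal point sees the ray r / f radians off the axis. A picture is of the moment at which its call begins: read the wrist's pose just before it. calibration takes no time and is no camera call; for the wrist camera it gives the pose at the moment of the call.
- order.close_job(): hands the job in, once; it reports no verdict.
Trained networks look in the newest picture that a camera, given by its name, has taken for a name from the list of things; names that differ only in an ending like _2 or _b are one class to them, and where a whole thing is asked for, a point or a joint stands for the part that bears it (a point fixed in the world has none). Each returns a list of dicts, best first, with "p" (0 to 1); they miss things now and then, are a little off and sometimes report something else, mostly with a low value. They report only what shows in the picture. A call takes as long as a camera call. They do not tell look-alikes from the thing itself.
- spotter.spot_in(target, camera): "xyz" ([x, y, z] in m, in the coordinates of the camera as it stood for that picture, good to about 4 mm: the middle of the surface that is visible of it).
The state is a dict: "clock": time; "joint_pos": joint angles; "joint_velocities": joint speeds; "tau": joint torques, N m; "eef_pos": TCP position; "tool_rot": TCP orientation; "ft_force": force on the tool from outside, world axes, zero at the start; "moment": the same for the moment, N m; "gripper_width": finger opening in m.
Only numpy, scipy, OpenCV 4.12 (cv2) and the standard library are available. Lean on these libraries where they do the work, as an engineer would, in place of code of your own. Each camera call takes 0.05 s, during which the arm holds its last target. There are 200 camera calls.

## Task

Take the blue-handled scraper out of the wooden offcut, stand it blade down and fully home in the slot of the white tool cassette, and let go of it. Then pinch the cassette's two orange side catches together so that it unlatches, lift it straight out of its grey dock with the scraper still in it, and finish holding it level by the pinched catches, its underside at least 12 cm above the bench. Leave everything else on the bench where it is.

Things in the scene. Friction and masses are not known exactly. Their poses are not given: they have to be found in the camera images.
- scraper: Loose print scraper, about 70 g, standing upright, blade down. Steel blade 34 mm wide (along y), 3 mm thick (along x), 52 mm long, under a blue handle block 40 mm wide (y), 14 mm thick (x), 34 mm tall. Origin: centre of the blade's lower edge; z points up the tool to the handle; the handle spans z = 52 to 86 mm. The two ends of x (and of y) are alike.
- scraper_grip (a point): Middle of the scraper's handle, 74 mm above the blade's lower edge; pinch the 14 mm thickness (along the scraper's x) here from above.
- offcut: Fixed block of wood 100 (x) by 80 (y) by 40 mm tall with a kerf 5 mm wide in x and 40 mm long in y, 30 mm deep, in its top, in which the scraper stands at the start, slightly loose. Origin: centre of the underside, on the bench.
- cassette: Loose white tool cassette, 148 (x) by 48 (y) by 72 mm tall, about 330 g with its catches, latched in the dock at the start with its underside 8 mm above the bench. Origin: centre of the underside; z up. The scraper slot is at its +x end, an open tray of brass nozzles at its -x end, the orange catches are halfway along, on the +y and -y sides.
- slot_mouth (a point): Centre of the mouth of the cassette's scraper slot, at the cassette's top (60 mm along +x from the cassette's origin, z = 72 mm). Slot 7 mm wide in the cassette's x (with an orange mouth flared to 13 mm over the top 8 mm) and 40 mm long in the cassette's y, 50 mm deep.
- slot_floor (a point): Centre of the slot's floor, 50 mm below the mouth. With the scraper fully home the blade's lower edge stands here, the handle's underside 2 mm above the cassette's top.
- catch_left (a joint): Travel of the +y catch: 0 sprung out, 0.007 m fully pressed in; the springs need about 6 N each. Each catch must be in by more than about 4 mm for its nose to clear the dock's lip.
- catch_right (a joint): Travel of the -y catch, as the other: 0 out, 0.007 m fully in.
- catch_left_face (a point): Centre of the outer face of the +y orange catch button, 59 mm above the cassette's underside. Button 30 mm long (x) by 26 mm tall; the two faces stand 64 mm apart sprung out, 50 mm fully pressed.
- catch_right_face (a point): Centre of the outer face of the -y orange catch button.
- dock: Fixed grey dock, base 172 (x) by 84 (y) by 8 mm, highest part (the two latch lips beside the catches) 36 mm above the bench. Origin: centre of the underside, directly under the cassette's; same axes, up to 1.5 mm of play. The cassette comes out straight up.
- knife: Bystander: red utility knife, lying, 145 by 26 by 16 mm, origin under its middle.
- tape: Bystander: brown roll of tape lying flat, 84 mm across, 24 mm tall, origin under its centre.
- battery: Bystander: black tool battery, 115 by 75 by 65 mm, origin under its centre.
- glue: Bystander: white glue bottle with orange cap, 44 mm across, 110 mm tall, origin under its centre.
- tube: Bystander: black closed tube with a paper band, standing, 72 mm across, 100 mm tall, origin under its centre.
Mind the look-alikes: they are no part of the job. Leave any red look-alike of the cassette alone.

How it is judged:
On the way, in this order (a step that is already met when the one before it is completed fails the run):
1. the scraper stands fully home in the cassette's slot, let go, with the cassette still in the dock (distance between scraper and slot_floor below 0.008 m and angle between scraper's own z axis and vertical below 0.25 rad and contact force between the fingers and scraper below 0.2 N and height (world z) of cassette below 0.016 m), for 0.2 s.
2. both catches are pinched in while the cassette is still down in the dock, the scraper in its slot (distance between scraper and slot_floor below 0.008 m and angle between scraper's own z axis and vertical below 0.25 rad and value of joint each of catch_left, catch_right above 0.0045 m and height (world z) of cassette below 0.025 m), for 0.1 s.
At the end, for the whole second after the job is handed in: The fingers hold the cassette by its catches, both pressed in more than 4.5 mm, with its underside more than 110 mm above the bench, level within 0.2 rad and still; the scraper stands in its slot with the blade's lower edge within 8 mm of the slot floor's centre, not touched by the fingers (distance between scraper and slot_floor below 0.008 m and angle between scraper's own z axis and vertical below 0.25 rad and height (world z) of cassette above 0.11 m and angle between cassette's own z axis and vertical below 0.2 rad and value of joint each of catch_left, catch_right above 0.0045 m and contact force between the fingers and cassette above 3 N and linear speed of cassette below 0.03 m/s and contact force between the fingers and scraper below 0.5 N); the arm keeps its last pose, push and grip.
It fails at once if a bystander (knife, tape, battery, glue or tube) is moved by more than 30 mm (distance of any of knife, tape, battery, glue, tube from where it was at the start of the episode above 0.03 m).
It also fails if it takes over 58 s, if anything falls off the work surface, if the arm or the gripper's body presses on something with over 40 N, if the wrist force passes 120 N, or if a joint passes its speed limit or range.

## Working session

There is one attempt and no reset: what is moved stays moved. The work goes in short steps, Python scripts to look and compute and a tool call to move; the robot and the scene stay as the last step left them, time stands still between calls to the robot, and variables do not carry over. Pictures are saved under pics/ and viewed, about 8 in all and at most 12, crops included, and the job is handed in when it is done.

Besides the shell and the picture viewer there is one more tool, called after "Emit:" as name(argument=value, ...), one argument or row to a line, values as JSON. arm_command: Moves the arm, as the interface text tells. Shifts and turns lie within -1 to 1; 1 stands for 0.2 m of shift or pi/2 rad of turn. Its arguments: {"type":"object","properties":{"targets":{"type":"string"},"newtons":{"type":"number"}},"required":["targets"]}

```bash
mkdir -p pics
cat > h.py <<'E'
import numpy as np, cv2
from rig import bot, capture, calibration, order, spotter
from scipy.spatial.transform import Rotation as R
def snap(cam,fn=None):
    c=calibration(cam); im,d=capture(cam)
    if fn: cv2.imwrite('pics/'+fn,im[:,:,::-1])
    return im,d,c
def toworld(c,p):
    M=cv2.Rodrigues(np.array(c['rvec'],float))[0]
    return (np.asarray(p)-np.array(c['tvec']).ravel())@M
def cloud(d,c):  # pinhole
    v,u=np.indices(d.shape); P=np.stack([(u-c['cx'])/c['fx']*d,(v-c['cy'])/c['fy']*d,d],-1)
    return toworld(c,P.reshape(-1,3)).reshape(d.shape+(3,))
def spot(n,cam,c):
    return [(round(o['p'],2),toworld(c,o['xyz']).round(4)) for o in spotter.spot_in(n,cam)]
E
python3 - <<'E'
from h import *
print(bot.get_state())
I=[]
for cam in ['scene','side']:
    im,d,c=snap(cam); I.append(im)
    M=cv2.Rodrigues(np.array(c['rvec']))[0]; print(cam,(-M.T@np.array(c['tvec']).ravel()).round(3),c['fx'])
    np.savez(cam,im=im,d=d,P=cloud(d,c))
    for n in ['scraper','offcut','cassette','slot_mouth','catch_left_face','catch_right_face','dock']: print(n,spot(n,cam,c))
cv2.imwrite('pics/a_scene.png',cv2.resize(I[0],(800,600))[:,:,::-1]);cv2.imwrite('pics/a_side.png',cv2.resize(I[1],(800,600))[:,:,::-1])
E
```

```text
{'clock': 0.0, 'joint_pos': array([ 1.08378197e+00,  3.26977813e-01, -1.93557236e-01,  1.05200995e+00,
        2.27759750e-05,  1.43658235e+00]), 'joint_velocities': array([-1.25677156e-03, -7.07026312e-04, -7.57299228e-05, -7.15651535e-04,
        2.00950508e-04, -7.13664336e-04]), 'tau': array([ 6.05742462e-04, -4.43397295e+01,  2.62440670e+01,  1.53393735e-02,
       -3.78636889e-05, -1.36032838e-05]), 'eef_pos': array([0.18977789, 0.51565176, 0.25249345]), 'tool_rot': array([-3.13986275e+00, -2.56563847e-04,  2.78879202e+00]), 'ft_force': array([-0.11505401,  0.9670904 , -0.93695763]), 'moment': array([-0.04281291,  0.02709254, -0.02150155]), 'gripper_width': 0.08551322965861019}
scene [ 0.956 -0.543  1.163] 416.880093433249
scraper [(0.56, array([0.7377, 0.0353, 0.0273])), (0.53, array([0.4612, 0.4287, 0.0839]))]
offcut [(0.63, array([0.5336, 0.1572, 0.0349]))]
cassette [(0.59, array([ 0.2954, -0.4086,  0.0611]))]
slot_mouth [(0.69, array([ 0.5273, -0.2148,  0.0678])), (0.65, array([ 0.2935, -0.4089,  0.0566]))]
catch_left_face [(0.16, array([0.5355, 0.16  , 0.0354]))]
catch_right_face [(0.4, array([ 0.5144, -0.2357,  0.0783]))]
dock [(0.89, array([ 0.5425, -0.237 ,  0.0059])), (0.45, array([0.5243, 0.1708, 0.0826]))]
side [0.464 0.676 0.905] 351.0130963598336
scraper [(0.56, array([0.523 , 0.1763, 0.0863]))]
offcut [(0.59, array([0.5155, 0.1876, 0.037 ]))]
cassette [(0.83, array([ 0.2784, -0.3781,  0.0497])), (0.57, array([ 0.517 , -0.1907,  0.0633]))]
slot_mouth [(0.84, array([ 0.2809, -0.3754,  0.0496])), (0.76, array([ 0.5146, -0.1918,  0.0579]))]
catch_left_face []
catch_right_face [(0.45, array([ 0.5174, -0.2292,  0.0807])), (0.19, array([ 0.729 , -0.0972,  0.0604]))]
dock [(0.95, array([ 0.5098, -0.1829,  0.0055]))]
```

View pics/a_scene.png

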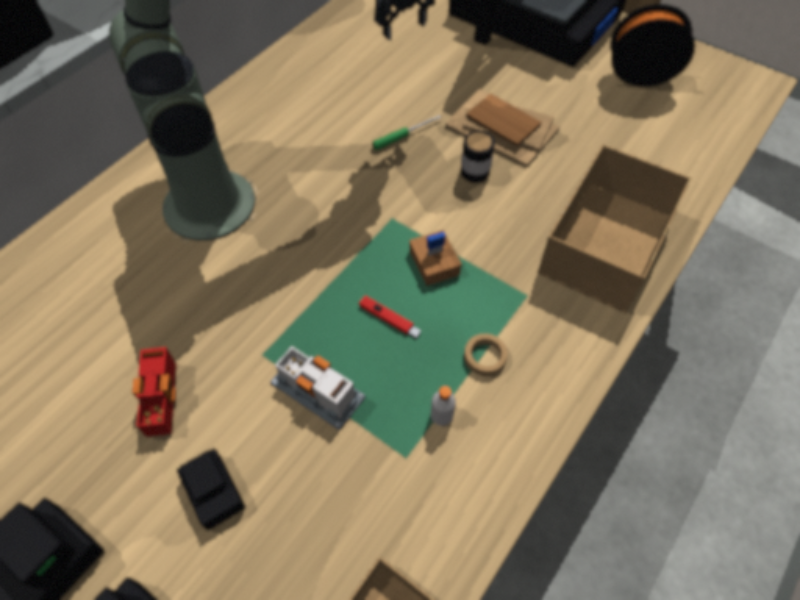

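View pics/a_side.png

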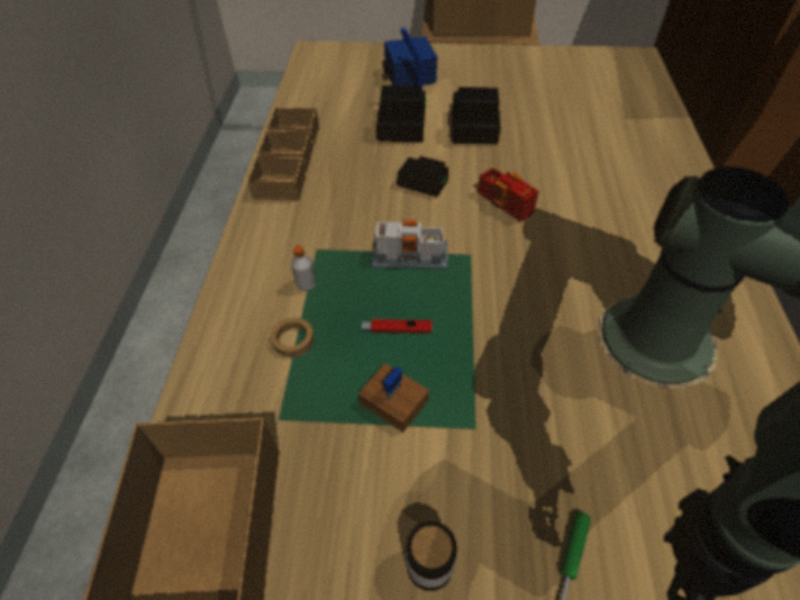

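The scene view shows the scraper in the offcut at (435,245) and the white cassette at (318,380), with its slot at the right, +x end. The red look-alike is at (155,390). The side view agrees. Next I'll measure from depth.

Run:
```python
from h import *
def rect(n,X):
    r=cv2.minAreaRect((X[:,:2]*1000).astype(np.float32)); b=cv2.boxPoints(r)
    print(n,len(X),'c',np.round(r[0],1),'size',np.round(r[1],1),'ang',round(r[2],1),'mean',(X.mean(0)*1000).round(1))
for cam in ['scene','side']:
    z=np.load(cam+'.npz');P=z['P'];im=z['im'].astype(int);hsv=cv2.cvtColor(z['im'],cv2.COLOR_RGB2HSV)
    def box(c,r,z0,z1): return (np.hypot(P[...,0]-c[0],P[...,1]-c[1])<r)&(P[...,2]>z0)&(P[...,2]<z1)&(z['d']>0)
    print(cam)
    o=box((.525,.17),.09,.03,.05);rect('offcut top',P[o])
    b=box((.525,.17),.09,.06,.13)&(hsv[...,1]>90)&(hsv[...,0]>95)&(hsv[...,0]<130); rect('handle',P[b]); print(np.percentile(P[b][:,2],[5,50,95]))
    t=b&(P[...,2]>.09);rect('handle top',P[t])
    k=box((.52,-.21),.11,.07,.1);rect('cass top',P[k]);print(np.percentile(P[k][:,2],[5,50,95]))
    q=box((.52,-.21),.11,.03,.1)&(hsv[...,1]>130)&(hsv[...,0]<20)
    n,l,s,ce=cv2.connectedComponentsWithStats(q.astype(np.uint8))
    for i in range(1,n):
        if s[i,4]>8: rect('orange',P[l==i]); print(P[l==i][:,2].max())
```

```text
scene
offcut top 517 c [521.9 172.3] size [ 82.3 105.3] ang 56.6 mean [526.9 163.4  40.2]
handle 75 c [522.3 169. ] size [33.4 12.4] ang 55.7 mean [523.3 167.7  87. ]
[0.06929259 0.08955703 0.09904015]
handle top 35 c [521.8 169.5] size [33.3 10.8] ang 57.4 mean [522.3 169.2  95.8]
cass top 560 c [ 514.1 -211.2] size [145.1  65.8] ang 7.8 mean [ 535.2 -211.7   79.4]
[0.07309227 0.07984898 0.08379506]
orange 50 c [ 511.3 -187.2] size [13.  27.9] ang 86.8 mean [ 510.6 -187.7   78. ]
0.08320188062917518
orange 70 c [ 510.7 -232. ] size [32.5 25. ] ang 6.6 mean [ 513.8 -237.9   74.6]
0.08823831447476325
side
offcut top 822 c [522.6 172.7] size [ 81.8 101.9] ang 57.8 mean [521.1 179.2  39.1]
handle 114 c [521.4 173.8] size [39.2 13. ] ang 57.7 mean [521.1 177.2  87.2]
[0.06705312 0.09212776 0.09705095]
handle top 64 c [521.4 173.4] size [38.4 12.6] ang 57.7 mean [521.3 174.3  94.6]
cass top 344 c [ 537.9 -210.1] size [96.8 69.8] ang 2.2 mean [ 534.2 -207.5   77.8]
[0.0712583  0.07858175 0.0816434 ]
orange 36 c [ 511.4 -237.8] size [27.8 16.6] ang 2.9 mean [ 511.9 -236.3   77.9]
0.08164764507006228
orange 84 c [ 507.1 -185.3] size [38.7 20.4] ang 31.6 mean [ 510.1 -183.5   63.4]
0.08471302436467557
```

```bash
cat >> h.py <<'E'
def plan(xyz,yawdeg):
    s=bot.get_state(); Rt=R.from_euler('xyz',s['tool_rot']); 
    Rg=R.from_euler('xyz',[np.pi,0,np.radians(yawdeg)])
    print('t',round(s['clock'],2),'at',s['eef_pos'].round(4),'rot',np.degrees(s['tool_rot']).round(1),'F',s['ft_force'].round(1),'w',round(s['gripper_width'],4))
    print('shift',(Rt.inv().apply(np.array(xyz)-s['eef_pos'])/.2).round(3),'turn',((Rt.inv()*Rg).as_rotvec()/(np.pi/2)).round(4))
E
python3 -c "
from h import *
plan([.522,.172,.2],237.7)"
```

```text
t 0.8 at [0.19   0.5162 0.2533] rot [180.   -0.  159.8] F [-0.5  0.5  0.7] w 0.0855
shift [-2.152 -1.041  0.266] turn [ 0.      0.     -0.8657]
```

Emit:
arm_command(
  targets="0 -0.2 -0.1 0.02 0 0 -0.08;0 -0.4 -0.2 0.04 0 0 -0.16;0 -0.6 -0.3 0.06 0 0 -0.24;0 -0.8 -0.39 0.08 0 0 -0.32;0 -0.95 -0.46 0.1 0 0 -0.39",
  newtons=40,
)

```text
clock: 1.22
eef_pos: [0.3199, 0.3811, 0.2361]
tool_rot: [3.141, 0.001, -2.929]
ft_force: [0.3, 0.5, -0.1]
gripper_width: 0.0855
```

```bash
python3 -c "
from h import *
plan([.522,.172,.2],237.7)"
```

```text
t 1.22 at [0.3199 0.3811 0.2361] rot [ 180.     0.  -167.8] F [ 0.3  0.5 -0.1] w 0.0855
shift [-0.767 -1.235  0.181] turn [ 0.000e+00  5.000e-04 -5.057e-01]
```

Emit:
arm_command(
  targets="0 -0.6 -0.95 0.14 0 0 -0.4;0 -0.6 -0.95 0.14 0 0 -0.4;0 -0.6 -0.95 0.14 0 0 -0.4;0 -0.6 -0.95 0.14 0 0 -0.4;0 -0.6 -0.95 0.14 0 0 -0.4",
)

```text
clock: 1.63
eef_pos: [0.4492, 0.2498, 0.2134]
tool_rot: [-3.141, 0.001, -2.373]
ft_force: [0.6, 1.1, -0.3]
gripper_width: 0.0856
```

```bash
python3 -c "
from h import *
plan([.522,.172,.2],237.7)"
```

```text
t 1.63 at [0.4492 0.2498 0.2134] rot [-1.80e+02  1.00e-01 -1.36e+02] F [ 0.6  1.1 -0.3] w 0.0856
shift [ 0.009 -0.533  0.067] turn [-0.0002  0.0008 -0.1518]
```

Emit:
arm_command(
  targets="0 0.009 -0.533 0.067 0 0 -0.152;0 0.009 -0.533 0.067 0 0 -0.152;0 0.009 -0.533 0.067 0 0 -0.152;0 0.009 -0.533 0.067 0 0 -0.152;0 0.009 -0.533 0.067 0 0 -0.152",
)

```text
clock: 2.05
eef_pos: [0.5227, 0.1706, 0.1995]
tool_rot: [3.141, 0.001, -2.138]
ft_force: [-0.6, 0.0, 0.2]
gripper_width: 0.0852
```

```bash
cat >> h.py <<'E'
def fcloud(d,c):
    v,u=np.indices(d.shape); x=(u-c['cx'])/c['fx']; y=(v-c['cy'])/c['fy']; r=np.hypot(x,y)+1e-9
    k=np.tan(np.clip(r,0,1.5))/r*d
    return toworld(c,np.stack([x*k,y*k,d],-1).reshape(-1,3)).reshape(d.shape+(3,))
def rect(n,X):
    r=cv2.minAreaRect((X[:,:2]*1000).astype(np.float32))
    print(n,len(X),'c',np.round(r[0],1),'size',np.round(r[1],1),'ang',round(r[2],1),'mean',(X.mean(0)*1000).round(1))
E
python3 - <<'E'
from h import *
im,d,c=snap('wrist','w1.png'); P=fcloud(d,c); hsv=cv2.cvtColor(im,cv2.COLOR_RGB2HSV)
b=(hsv[...,1]>90)&(hsv[...,0]>100)&(hsv[...,0]<130)&(P[...,2]>.06)&(P[...,2]<.12)&(np.hypot(P[...,0]-.52,P[...,1]-.17)<.06)
rect('handle',P[b]);t=b&(P[...,2]>.091);rect('top',P[t]);print(np.percentile(P[t][:,2],[5,50,95]))
o=(np.hypot(P[...,0]-.522,P[...,1]-.172)<.08)&(P[...,2]>.03)&(P[...,2]<.05);rect('offcut',P[o])
print(spot('scraper','wrist',c)); plan([.522,.172,.081],237.7)
E
```

```text
handle 797 c [519.8 170.6] size [39.3 12.8] ang 58.2 mean [519.2 169.9  96.4]
top 787 c [519.8 170.7] size [39.1 12.8] ang 58.2 mean [519.3 170.1  96.6]
[0.09511352 0.09668313 0.09789294]
offcut 7294 c [520.5 171.1] size [ 80.5 100.6] ang 57.5 mean [518.8 168.2  40.9]
[(0.57, array([0.5177, 0.1684, 0.0929]))]
t 2.15 at [0.5213 0.1722 0.1999] rot [ 1.800e+02  1.000e-01 -1.223e+02] F [-0.7  0.2  0.5] w 0.0852
shift [-0.    -0.004  0.594] turn [0.0003 0.0006 0.0002]
```

View pics/w1.png

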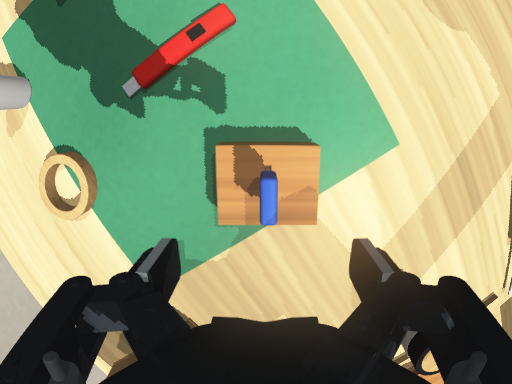

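The wrist view shows the handle at (268,197), centred between the fingers. Going down to grasp it.

Emit:
arm_command(
  targets="0 0 -0.004 0.2 0 0 0;0 0 -0.004 0.4 0 0 0;0 0 -0.004 0.5 0 0 0;0 0 -0.004 0.565 0 0 0;0 0 -0.004 0.565 0 0 0",
)

```text
clock: 2.57
eef_pos: [0.5185, 0.1729, 0.0842]
tool_rot: [3.137, -0.003, -2.132]
ft_force: [-0.0, 0.2, 0.7]
gripper_width: 0.0852
```

Emit:
arm_command(
  targets="1 0 0 0 0 0 0;1 0 0 0 0 0 0;1 0 0 0 0 0 0;1 0 0 0 0 0 0;1 0 0 0 0 0 0",
  newtons=40,
)

```text
clock: 2.98
eef_pos: [0.5193, 0.1732, 0.0853]
tool_rot: [3.138, -0.001, -2.132]
ft_force: [0.5, 0.1, -0.2]
gripper_width: 0.0257
```

Emit:
arm_command(
  targets="1 0 0 0 0 0 0;1 0 0 0 0 0 0;1 0 0 0 0 0 0;1 0 0 0 0 0 0;1 0 0 0 0 0 0",
)

```text
clock: 3.4
eef_pos: [0.5198, 0.1732, 0.0857]
tool_rot: [3.139, -0.001, -2.132]
ft_force: [-0.7, 0.3, 3.3]
gripper_width: 0.0134
```

Emit:
arm_command(
  targets="1 0 0 -0.1 0 0 0;1 0 0 -0.2 0 0 0;1 0 0 -0.35 0 0 0;1 0 0 -0.5 0 0 0;1 0 0 -0.6 0 0 0",
)

```text
clock: 3.82
eef_pos: [0.5204, 0.1732, 0.2079]
tool_rot: [3.14, 0.0, -2.132]
ft_force: [0.8, 0.8, -0.8]
gripper_width: 0.013
```

```bash
python3 -c "
from h import *
plan([.55,-.13,.22],275)"
```

```text
t 3.82 at [0.5204 0.1732 0.2079] rot [ 179.9    0.  -122.1] F [ 0.8  0.8 -0.8] w 0.013
shift [ 1.205 -0.932 -0.062] turn [ 0.0011  0.0005 -0.4127]
```

Emit:
arm_command(
  targets="1 0.8 -0.62 -0.06 0 0 -0.26;1 0.8 -0.62 -0.06 0 0 -0.26;1 0.8 -0.62 -0.06 0 0 -0.26;1 0.8 -0.62 -0.06 0 0 -0.26;1 0.8 -0.62 -0.06 0 0 -0.26",
)

```text
clock: 4.23
eef_pos: [0.539, -0.0233, 0.219]
tool_rot: [3.139, 0.001, -1.72]
ft_force: [2.2, -0.2, -0.9]
gripper_width: 0.0133
```

```bash
python3 -c "
from h import *
plan([.55,-.13,.22],275)"
```

```text
t 4.23 at [ 0.539  -0.0233  0.219 ] rot [ 1.799e+02  1.000e-01 -9.860e+01] F [ 2.2 -0.2 -0.9] w 0.0133
shift [ 0.519 -0.134 -0.006] turn [ 0.0015  0.0009 -0.1506]
```

Emit:
arm_command(
  targets="1 0.52 -0.13 0 0 0 -0.15;1 0.52 -0.13 0 0 0 -0.15;1 0.52 -0.13 0 0 0 -0.15;1 0.52 -0.13 0 0 0 -0.15;1 0.52 -0.13 0 0 0 -0.15",
)

```text
clock: 4.65
eef_pos: [0.5488, -0.1316, 0.2181]
tool_rot: [3.138, 0.003, -1.488]
ft_force: [-0.5, -0.4, -0.6]
gripper_width: 0.0133
```

```bash
cat > look.py <<'E'
import sys
from h import *
im,d,c=snap('wrist',sys.argv[1]); P=fcloud(d,c); hsv=cv2.cvtColor(im,cv2.COLOR_RGB2HSV); np.savez('w',im=im,d=d,P=P)
near=np.hypot(P[...,0]-.513,P[...,1]+.212)<.1
rect('white',P[near&(P[...,2]>.06)&(P[...,2]<.088)&(hsv[...,1]<60)&(hsv[...,2]>90)])
q=near&(hsv[...,1]>130)&(hsv[...,0]<20)&(P[...,2]>.04)
n,l,s,ce=cv2.connectedComponentsWithStats(q.astype(np.uint8))
for i in range(1,n):
    if s[i,4]>20: rect(f'orange px{ce[i].round()}',P[l==i])
o=q&(P[...,2]>.074)&(P[...,2]<.086)
n,l,s,ce=cv2.connectedComponentsWithStats(o.astype(np.uint8))
for i in range(1,n):
    if s[i,4]>20: rect(f'top orange px{ce[i].round()}',P[l==i])
b=(hsv[...,1]>90)&(hsv[...,0]>100)&(hsv[...,0]<130)&(P[...,2]>.06)
if b.sum()>20: rect('blue',P[b])
for n in ['slot_mouth','cassette']: print(n,spot(n,'wrist',c))
plan([.55,-.13,.22],275)
E
python3 look.py w2.png
```

```text
white 4830 c [ 510.1 -209.2] size [149.1  55.4] ang 1.8 mean [ 528.8 -212.1   78.8]
orange px[316.  78.] 572 c [ 528.8 -227.9] size [71.7 25.1] ang 29.1 mean [ 511.7 -237.    80.2]
orange px[240. 101.] 141 c [ 575.5 -210.5] size [ 2.5 39.1] ang 1.4 mean [ 575.5 -210.8   77.4]
orange px[313. 134.] 510 c [ 524.5 -188.6] size [16.2 60.7] ang 84.6 mean [ 510.3 -187.5   81.3]
top orange px[316.  77.] 531 c [ 511.5 -238. ] size [31.7 13.3] ang 1.5 mean [ 511.8 -237.5   80.6]
top orange px[240. 101.] 137 c [ 575.5 -210.5] size [ 2.4 39.1] ang 1.7 mean [ 575.6 -210.5   77.5]
top orange px[313. 134.] 509 c [ 509.9 -187.3] size [32.3 13.1] ang 2.2 mean [ 510.2 -187.5   80.8]
blue 3661 c [ 549.5 -156.4] size [20.1 86.5] ang 4.5 mean [ 547.9 -139.4  231.1]
slot_mouth [(0.82, array([ 0.516 , -0.2138,  0.0812]))]
cassette [(0.76, array([ 0.5172, -0.2152,  0.0824])), (0.61, array([ 0.2784, -0.3729,  0.0392])), (0.37, array([0.7418, 0.0076, 0.0261]))]
t 4.8 at [ 0.5488 -0.1289  0.2185] rot [ 1.798e+02  1.000e-01 -8.500e+01] F [-0.1  0.2  0.2] w 0.0134
shift [ 0.006 -0.006 -0.008] turn [ 0.0021  0.0017 -0.    ]
```

View pics/w2.png

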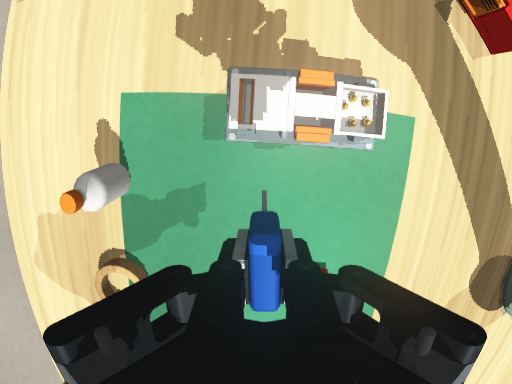

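The wrist view shows the slot at (247,100) and the catches at (316,78) and (313,134). The blade in the hand is at (264,200). The cassette yaw comes to about 1.8°. Next, where the blade sits relative to the TCP.

Run:
```python
from h import *
z=np.load('w.npz');P=z['P'];im=z['im'];hsv=cv2.cvtColor(im,cv2.COLOR_RGB2HSV)
s=bot.get_state();Rt=R.from_euler('xyz',s['tool_rot'])
T=Rt.inv().apply((P-s['eef_pos']).reshape(-1,3)).reshape(P.shape)*1000
m=np.zeros(P.shape[:2],bool);m[185:300,240:290]=1
m&=(np.abs(T[...,1])<25)&(T[...,2]>-30)&(z['d']>0)&(np.abs(T[...,0])<60)
bl=m&(hsv[...,0]>100)&(hsv[...,0]<130)&(hsv[...,1]>90)
for v in range(188,300,8):
    for n,k in(('blue',bl),('grey',m&~bl&(T[...,2]>15))):
        r=T[v][k[v]]
        if len(r)>1: print(v,n,len(r),r.min(0).round(1),r.max(0).round(1))
```

```text
188 grey 43 [-13.6 -24.4 214.7] [-12.7  24.9 218.5]
196 grey 42 [-23.4 -24.6  57.3] [ 21.2  25.  218.6]
204 grey 41 [-33.3 -24.9  40.2] [ 21.2  24.  218.4]
212 blue 17 [23.7 -3.1 16.6] [24.3  4.8 18.4]
212 grey 24 [-43.5 -23.9  17.7] [ 23.9  24.1 218.6]
220 blue 27 [22.9 -5.2  4.9] [24.4  6.9  9.1]
220 grey 12 [-53.3 -24.1 215.7] [-52.5  24.2 217.9]
228 blue 30 [22.5 -5.2 -5.2] [24.5  7.4 -0.1]
236 blue 33 [ 21.6  -5.8 -10.7] [23.2  7.5 -6.9]
244 blue 34 [ 18.3  -5.8 -12.1] [20.3  7.9 -7.8]
252 blue 32 [ 15.4  -5.4 -11.7] [16.5  7.5 -9.6]
260 blue 32 [ 11.1  -5.5 -11.9] [12.9  7.6 -8.6]
268 blue 34 [  7.5  -5.6 -15.6] [11.1  8.9 -9.1]
276 blue 40 [  2.7  -7.1 -24.6] [12.6  9.5 -7.9]
284 blue 40 [ -1.3  -7.1 -24.3] [ 8.9  9.6 -8.2]
292 blue 35 [ -5.4  -5.5 -25.7] [ 6.1 10.  -8.6]
```

```bash
python3 -c "
from h import *
plan([.5705,-.2075,.175],271.8)"
```

```text
t 4.8 at [ 0.5488 -0.1289  0.2185] rot [ 1.798e+02  1.000e-01 -8.500e+01] F [-0.1  0.2  0.2] w 0.0134
shift [ 0.402 -0.075  0.216] turn [0.0021 0.0016 0.0355]
```

Emit:
arm_command(
  targets="1 0.2 -0.04 0 0.002 0.0016 0.0355;1 0.4 -0.075 0 0.002 0.0016 0.0355;1 0.4 -0.075 0.1 0.002 0.0016 0.0355;1 0.4 -0.075 0.216 0.002 0.0016 0.0355;1 0.4 -0.075 0.216 0.002 0.0016 0.0355",
)

```text
clock: 5.22
eef_pos: [0.5682, -0.205, 0.1707]
tool_rot: [3.135, 0.004, -1.538]
ft_force: [-0.3, 1.5, -1.9]
gripper_width: 0.0132
```

```bash
python3 - <<'E'
from h import *
plan([.5705,-.2075,.135],271.8)
A,d,c=snap('scene'); B,d,c=snap('side')
cv2.imwrite('pics/s3.png',np.hstack([cv2.resize(A[190:290,150:250],(400,400),interpolation=2),cv2.resize(B[110:210,200:300],(400,400),interpolation=2)])[:,:,::-1])
E
python3 look.py w3.png
```

```text
t 5.22 at [ 0.5682 -0.205   0.1707] rot [179.6   0.2 -88.1] F [-0.3  1.5 -1.9] w 0.0132
shift [ 0.014 -0.012  0.179] turn [0.0042 0.0024 0.0007]
white 6110 c [ 510.2 -213.4] size [148.5  63.9] ang 2.0 mean [ 526.5 -215.4   77.8]
orange px[342. 167.] 683 c [ 535.7 -247.4] size [22.8 85.9] ang 69.0 mean [ 511.9 -238.4   81.2]
orange px[256. 205.] 29 c [ 575.5 -206.3] size [ 1.5 10.9] ang 1.8 mean [ 575.6 -205.3   78.3]
orange px[341. 229.] 388 c [ 541.1 -220.9] size [ 29.2 117.9] ang 44.1 mean [ 507.4 -188.8   82.6]
top orange px[342. 167.] 682 c [ 511.3 -238.4] size [32.1 13.2] ang 1.7 mean [ 511.8 -238.3   80.9]
top orange px[256. 205.] 29 c [ 575.5 -206.3] size [ 1.5 10.9] ang 1.8 mean [ 575.6 -205.3   78.3]
top orange px[341. 229.] 385 c [ 509.8 -187.4] size [31.5 13.9] ang 3.4 mean [ 506.9 -188.1   80.9]
blue 2625 c [ 571.5 -230.2] size [19.2 86.1] ang 5.0 mean [ 569.2 -209.6  187.9]
slot_mouth [(0.92, array([ 0.5174, -0.2185,  0.0792])), (0.87, array([ 0.3161, -0.4082,  0.0238])), (0.44, array([ 0.5132, -0.1864,  0.0821]))]
cassette [(0.79, array([ 0.5174, -0.2165,  0.0813])), (0.66, array([ 0.3148, -0.4128,  0.0295])), (0.17, array([ 0.515 , -0.2375,  0.0789]))]
t 5.47 at [ 0.5715 -0.2066  0.1766] rot [-1.799e+02 -1.000e-01 -8.810e+01] F [-0.4 -0.8 -1. ] w 0.0135
shift [-0.386  0.094 -0.217] turn [-0.0011 -0.0007 -0.0346]
```

View pics/w3.png

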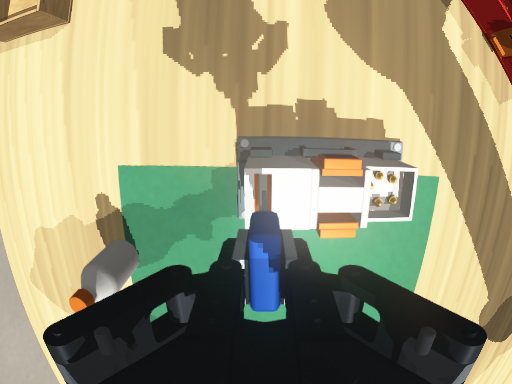

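The slot at (262,195) lines up with the blade and the cassette pose hasn't changed. Lowering in small steps while watching the force.

Emit:
arm_command(
  targets="1 0.004 0.004 0.06 -0.001 0 0;1 0.004 0.004 0.12 -0.001 0 0;1 0.004 0.004 0.16 -0.001 0 0;1 0.004 0.004 0.16 -0.001 0 0",
)

```text
clock: 5.8
eef_pos: [0.5698, -0.2069, 0.1429]
tool_rot: [3.14, -0.0, -1.538]
ft_force: [-0.4, -1.1, -1.6]
gripper_width: 0.0134
```

```bash
python3 -c "
from h import *
plan([.5705,-.2075,.125],271.8)"
```

```text
t 5.8 at [ 0.5698 -0.2069  0.1429] rot [179.9  -0.  -88.1] F [-0.4 -1.1 -1.6] w 0.0134
shift [ 0.003 -0.003  0.09 ] turn [ 0.0013 -0.0002  0.0012]
```

Emit:
arm_command(
  targets="1 0.003 -0.002 0.05 0.001 0 0.001;1 0.003 -0.002 0.09 0.001 0 0.001;1 0.003 -0.002 0.13 0.001 0 0.001;1 0.003 -0.002 0.15 0.001 0 0.001;1 0.003 -0.002 0.16 0.001 0 0.001",
)

```text
clock: 6.22
eef_pos: [0.5697, -0.2072, 0.1098]
tool_rot: [3.14, 0.001, -1.539]
ft_force: [0.3, 0.0, -0.9]
gripper_width: 0.0133
```

```bash
python3 -c "
from h import *
plan([.5705,-.2075,.105],271.8)"
```

```text
t 6.22 at [ 0.5697 -0.2072  0.1098] rot [179.9   0.  -88.2] F [ 0.3  0.  -0.9] w 0.0133
shift [ 0.001 -0.004  0.024] turn [0.0011 0.0003 0.0001]
```

Emit:
arm_command(
  targets="1 0 0 0.01 0 0 0;1 0 0 0.018 0 0 0;1 0 0 0.024 0 0 0;1 0 0 0.024 0 0 0",
)

```text
clock: 6.55
eef_pos: [0.5697, -0.2073, 0.1058]
tool_rot: [3.14, 0.0, -1.539]
ft_force: [-1.5, 1.1, 2.5]
gripper_width: 0.0133
```

Emit:
arm_command(
  targets="0.5 0 0 0 0 0 0;0.5 0 0 0 0 0 0;0.5 0 0 0 0 0 0;0.5 0 0 0 0 0 0;0.5 0 0 0 0 0 0",
)

```text
clock: 6.97
eef_pos: [0.5698, -0.2073, 0.1057]
tool_rot: [3.14, 0.0, -1.539]
ft_force: [-0.2, 0.6, -0.4]
gripper_width: 0.0429
```

Emit:
arm_command(
  targets="0.5 0 0 -0.2 0 0 0;0.5 0 0 -0.4 0 0 0;0.3 0 0 -0.6 0 0 0;0 0 0 -0.6 0 0 0;0 0 0 -0.6 0 0 0",
)

```text
clock: 7.38
eef_pos: [0.5717, -0.2082, 0.2288]
tool_rot: [-3.137, -0.003, -1.539]
ft_force: [-0.4, 0.1, -1.2]
gripper_width: 0.0768
```

```bash
python3 - <<'E'
from h import *
A,d,c=snap('scene');P=cloud(d,c);B,d2,c2=snap('side');Q=cloud(d2,c2)
for im,X in((A,P),(B,Q)):
    h=cv2.cvtColor(im,cv2.COLOR_RGB2HSV);b=(h[...,1]>90)&(h[...,0]>95)&(h[...,0]<130)&(np.hypot(X[...,0]-.57,X[...,1]+.21)<.06)&(X[...,2]>.07)
    if b.sum()>5: rect('blue',X[b]);print(np.percentile(X[b][:,2],[5,50,95]))
cv2.imwrite('pics/s4.png',np.hstack([cv2.resize(A[190:290,150:250],(400,400),interpolation=2),cv2.resize(B[110:210,200:300],(400,400),interpolation=2)])[:,:,::-1])
E
python3 look.py w4.png; python3 -c "
from h import *
plan([.5107,-.2125,.19],181.8)"
```

```text
blue 91 c [ 571.2 -207.4] size [12.2 39.9] ang 6.0 mean [ 572.8 -208.6  110.9]
[0.09534241 0.11459941 0.11858596]
blue 54 c [ 545.8 -201.1] size [58.2 54.9] ang 87.6 mean [ 558.8 -200.6  191. ]
[0.0931899  0.1144072  0.49366565]
white 4202 c [ 510.3 -217.2] size [148.5  56.3] ang 1.5 mean [ 525.9 -214.7   77.8]
orange px[328. 160.] 465 c [ 511.2 -238.2] size [32.2 13.1] ang 2.0 mean [ 511.6 -238.    80.8]
orange px[325. 212.] 395 c [ 540.8 -221. ] size [ 29.7 120.2] ang 43.3 mean [ 510.6 -188.4   82.8]
top orange px[328. 160.] 465 c [ 511.2 -238.2] size [32.2 13.1] ang 2.0 mean [ 511.6 -238.    80.8]
top orange px[325. 212.] 391 c [ 509.8 -187.4] size [31.6 13. ] ang 1.7 mean [ 510.1 -187.8   80.8]
blue 729 c [ 568.9 -208.7] size [12.4 38.4] ang 2.3 mean [ 568.8 -209.3  116.7]
slot_mouth [(0.97, array([ 0.5129, -0.2217,  0.0802])), (0.58, array([ 0.2973, -0.4029,  0.0419]))]
cassette [(0.86, array([ 0.2982, -0.4081,  0.0426])), (0.78, array([ 0.5126, -0.2189,  0.0827]))]
t 7.63 at [ 0.5689 -0.2069  0.2239] rot [ 1.798e+02  1.000e-01 -8.820e+01] F [-0.2 -0.1 -0. ] w 0.0855
shift [-0.387  0.082  0.021] turn [ 0.0027  0.0012 -0.0355]
t 7.63 at [ 0.5689 -0.2069  0.2239] rot [ 1.798e+02  1.000e-01 -8.820e+01] F [-0.2 -0.1 -0. ] w 0.0855
shift [0.019 0.291 0.171] turn [ 0.0031 -0.0012  1.0001]
```

View pics/w4.png

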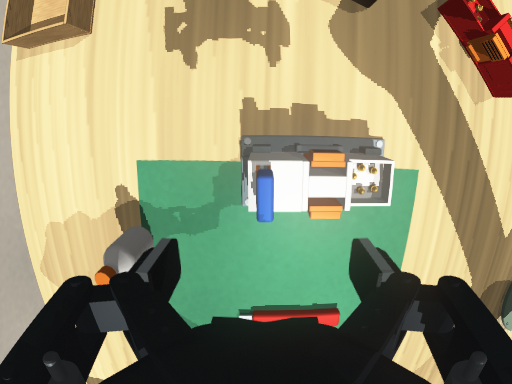

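The scraper is home: its handle top is at z=0.117, against 0.116 expected. In the wrist view it sits at (265,195) with nothing else disturbed. Next I turn over the catches.

Emit:
arm_command(
  targets="0 0.019 0.29 0 0.003 -0.001 1;0 0.019 0.29 0 0.003 -0.001 1;0 0.019 0.29 0 0.003 -0.001 1;0 0.019 0.29 0 0.003 -0.001 1;0 0.019 0.29 0 0.003 -0.001 1",
)

```text
clock: 8.05
eef_pos: [0.5101, -0.2122, 0.2229]
tool_rot: [3.138, -0.0, -2.171]
ft_force: [-0.5, -0.2, -0.4]
gripper_width: 0.0855
```

```bash
python3 -c "
from h import *
plan([.5107,-.2125,.22],181.8)"
```

```text
t 8.05 at [ 0.5101 -0.2122  0.2229] rot [ 179.8   -0.  -124.4] F [-0.5 -0.2 -0.4] w 0.0855
shift [-0.001 -0.003  0.015] turn [ 0.0018 -0.0012  0.598 ]
```

Emit:
arm_command(
  targets="0 0 0 0 0.002 -0.001 0.598;0 0 0 0 0.002 -0.001 0.598;0 0 0 0 0.002 -0.001 0.598;0 0 0 0 0.002 -0.001 0.598;0 0 0 0 0.002 -0.001 0.598",
)

```text
clock: 8.47
eef_pos: [0.5094, -0.2119, 0.2215]
tool_rot: [3.14, -0.002, -2.795]
ft_force: [-0.1, -1.0, -0.1]
gripper_width: 0.0852
```

```bash
python3 -c "
from h import *
plan([.5107,-.2125,.11],181.8)"
```

```text
t 8.47 at [ 0.5094 -0.2119  0.2215] rot [ 1.799e+02 -1.000e-01 -1.602e+02] F [-0.1 -1.  -0.1] w 0.0852
shift [-0.006 -0.006  0.558] turn [ 0.001  -0.0015  0.2004]
```

Emit:
arm_command(
  targets="0 -0.006 -0.006 0 0.001 -0.001 0.2;0 -0.006 -0.006 0 0.001 -0.001 0.2;0 -0.006 -0.006 0 0.001 -0.001 0.2;0 -0.006 -0.006 0.2 0.001 -0.001 0.2;0 -0.006 -0.006 0.4 0.001 -0.001 0.2",
)

```text
clock: 8.88
eef_pos: [0.5123, -0.2134, 0.1418]
tool_rot: [-3.139, 0.003, -3.11]
ft_force: [0.9, 0.4, -1.2]
gripper_width: 0.0852
```

```bash
python3 look.py w5.png; python3 -c "
from h import *
plan([.5107,-.2125,.068],181.8)"
```

```text
white 7267 c [ 509.8 -210.8] size [147.   53.8] ang 2.9 mean [ 516.  -212.7   77.7]
orange px[231. 212.] 981 c [ 484. -233.] size [18.1 82.6] ang 79.8 mean [ 507.7 -237.2   79.9]
orange px[306. 213.] 901 c [ 482.5 -195.5] size [84.3 19.2] ang 16.7 mean [ 506.6 -187.8   80.2]
top orange px[230. 213.] 862 c [ 510.1 -237.9] size [30.9 12.5] ang 1.8 mean [ 508.6 -237.5   80.6]
top orange px[306. 214.] 858 c [ 508.6 -187.4] size [31.2 12.5] ang 2.1 mean [ 507.2 -187.9   80.6]
blue 1336 c [ 509.  -220.7] size [122.7  37.5] ang 13.5 mean [ 560.1 -206.3  110.2]
slot_mouth [(0.97, array([ 0.3349, -0.4306,  0.0342])), (0.72, array([ 0.5018, -0.2189,  0.0761]))]
cassette [(0.74, array([ 0.3376, -0.4331,  0.0352])), (0.6, array([ 0.4997, -0.2117,  0.0797]))]
t 9.03 at [ 0.5077 -0.2107  0.1383] rot [ 179.7   -0.5 -178.2] F [-0.7  0.2 -0. ] w 0.0852
shift [-0.221  0.399 -0.409] turn [ 0.0066 -0.0016 -1.0352]
t 9.03 at [ 0.5077 -0.2107  0.1383] rot [ 179.7   -0.5 -178.2] F [-0.7  0.2 -0. ] w 0.0852
shift [-0.018 -0.011  0.351] turn [ 0.003  -0.0053  0.0004]
```

View pics/w5.png

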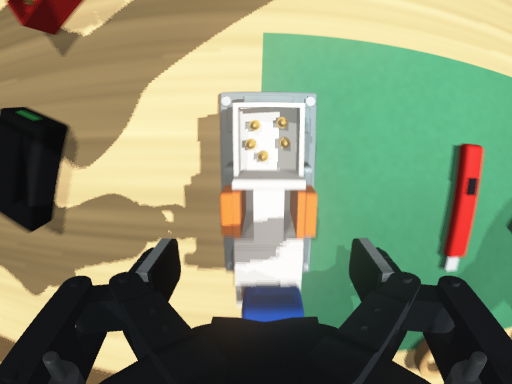

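The catches at (231,212) and (306,213) lie between the fingers. Going down beside them.

Emit:
arm_command(
  targets="0 -0.012 -0.013 0.08 0.003 -0.005 0;0 -0.012 -0.013 0.16 0.003 -0.005 0;0 -0.012 -0.013 0.25 0.003 -0.005 0;0 -0.012 -0.013 0.33 0.003 -0.005 0;0 -0.012 -0.013 0.35 0.003 -0.005 0",
)

```text
clock: 9.45
eef_pos: [0.5094, -0.2129, 0.068]
tool_rot: [3.141, -0.002, -3.11]
ft_force: [-0.7, 0.0, -0.3]
gripper_width: 0.0851
```

```bash
python3 -c "
from h import *
plan([.510,-.2132,.068],181.8)"
```

```text
t 9.45 at [ 0.5094 -0.2129  0.068 ] rot [ 1.800e+02 -1.000e-01 -1.782e+02] F [-0.7  0.  -0.3] w 0.0851
shift [-0.003 -0.002  0.   ] turn [ 0.0004 -0.001   0.0004]
```

Emit:
arm_command(
  targets="1 -0.003 -0.002 0 0 -0.001 0;1 -0.003 -0.002 0 0 -0.001 0;1 -0.003 -0.002 0 0 -0.001 0;1 -0.003 -0.002 0 0 -0.001 0;1 -0.003 -0.002 0 0 -0.001 0",
  newtons=50,
)

```text
clock: 9.87
eef_pos: [0.5114, -0.2123, 0.0714]
tool_rot: [3.139, 0.004, -3.109]
ft_force: [-4.2, 6.3, 16.6]
gripper_width: 0.0446
```

Emit:
arm_command(
  targets="1 0 0 0 0 0 0;1 0 0 0 0 0 0;1 0 0 0 0 0 0;1 0 0 0 0 0 0;1 0 0 0 0 0 0",
)

```text
clock: 10.28
eef_pos: [0.5116, -0.2126, 0.0718]
tool_rot: [3.14, 0.004, -3.109]
ft_force: [-0.5, 0.5, 3.5]
gripper_width: 0.0439
```

The opening reads 44 mm, where I expected 50. I'll look before lifting.

Run:
```python
from h import *
A,d,c=snap('scene');B,d,c=snap('side');W,d,c=snap('wrist')
cv2.imwrite('pics/s6.png',np.hstack([cv2.resize(W[130:380,130:380],(500,500)),cv2.resize(B[100:180,220:300],(300,300)).repeat(1,0) if 0 else np.vstack([cv2.resize(A[210:280,165:235],(250,250)),cv2.resize(B[130:190,230:290],(250,250))])])[:,:,::-1])
P=fcloud(d,c);h=cv2.cvtColor(W,cv2.COLOR_RGB2HSV)
q=(h[...,1]>130)&(h[...,0]<20)&(np.hypot(P[...,0]-.51,P[...,1]+.212)<.06)&(P[...,2]>.07)&(P[...,2]<.09)
n,l,s,ce=cv2.connectedComponentsWithStats(q.astype(np.uint8))
for i in range(1,n):
    if s[i,4]>30: rect(f'px{ce[i].round()}',P[l==i]);print(P[l==i].min(0).round(4),P[l==i].max(0).round(4))
print(bot.get_state()['ft_force'],bot.get_state()['gripper_width'],bot.get_state()['eef_pos'])
```

```text
px[226. 268.] 1700 c [ 511.2 -231.6] size [32.5 12.9] ang 3.9 mean [ 509.  -231.    80.6]
[ 0.4947 -0.2389  0.0731] [ 0.5273 -0.225   0.0856]
px[304. 268.] 1640 c [ 510.1 -196.6] size [12.9 32.4] ang 89.4 mean [ 508.  -197.2   80.7]
[ 0.4939 -0.203   0.0724] [ 0.5263 -0.19    0.085 ]
[-1.23311483  1.49187538  4.3225327 ] 0.0442512176977498 [ 0.51162326 -0.21259887  0.07179476]
```

View pics/s6.png

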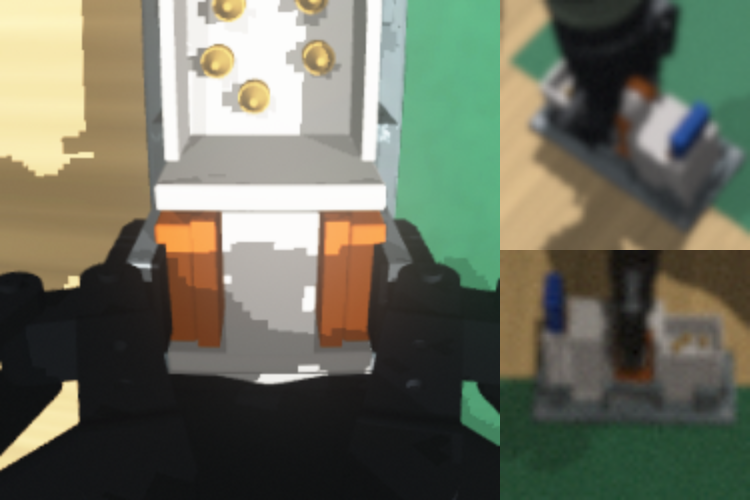

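The view shows both catches flush: the outer faces are about 49 mm apart and each catch has moved in about 7 mm. The scraper is still in the slot at upper right. Lifting slowly.

Emit:
arm_command(
  targets="1 0 0 -0.02 0 0 0;1 0 0 -0.04 0 0 0;1 0 0 -0.06 0 0 0;1 0 0 -0.09 0 0 0;1 0 0 -0.12 0 0 0",
  newtons=60,
)

```text
clock: 10.85
eef_pos: [0.5112, -0.2125, 0.0959]
tool_rot: [3.139, 0.003, -3.109]
ft_force: [-0.1, 1.1, -3.3]
gripper_width: 0.0424
```

```bash
python3 -c "
from h import *
plan([.5116,-.2126,.21],181.8)"
```

```text
t 10.85 at [ 0.5112 -0.2125  0.0959] rot [ 179.9    0.2 -178.1] F [-0.1  1.1 -3.3] w 0.0424
shift [-0.004  0.001 -0.57 ] turn [0.0014 0.0022 0.0009]
```

Force on the tool is now −3.3 N, close to the cassette's weight. It came free without snagging.

Emit:
arm_command(
  targets="1 0 0 -0.08 0.001 0.002 0;1 0 0 -0.17 0.001 0.002 0;1 0 0 -0.27 0.001 0.002 0;1 0 0 -0.37 0.001 0.002 0;1 0 0 -0.45 0.001 0.002 0",
)

```text
clock: 11.27
eef_pos: [0.5111, -0.2128, 0.1878]
tool_rot: [3.142, 0.001, -3.109]
ft_force: [-0.1, -1.2, -4.2]
gripper_width: 0.0428
```

Emit:
arm_command(
  targets="1 0 0 -0.1 0 0 0;1 0 0 -0.15 0 0 0;1 0 0 -0.17 0 0 0;1 0 0 -0.17 0 0 0;1 0 0 -0.17 0 0 0",
)

```text
clock: 11.68
eef_pos: [0.5106, -0.2126, 0.221]
tool_rot: [3.141, 0.0, -3.109]
ft_force: [-1.4, -0.1, -4.2]
gripper_width: 0.0425
```

Run:
```python
from h import *
A,d,c=snap('scene');B,d2,c2=snap('side');W,dw,cw=snap('wrist')
cv2.imwrite('pics/s7.png',np.hstack([cv2.resize(A[160:300,130:270],(400,400)),cv2.resize(B[70:210,190:330],(400,400))])[:,:,::-1])
s=bot.get_state();print(s['clock'],s['eef_pos'],np.degrees(s['tool_rot']),s['ft_force'],s['gripper_width'])
h=cv2.cvtColor(W,cv2.COLOR_RGB2HSV);P=fcloud(dw,cw)
q=(h[...,1]>130)&(h[...,0]<20)&(np.hypot(P[...,0]-.51,P[...,1]+.212)<.06)&(P[...,2]>.17)
n,l,st,ce=cv2.connectedComponentsWithStats(q.astype(np.uint8))
for i in range(1,n):
    if st[i,4]>30: rect(f'px{ce[i].round()}',P[l==i])
for im,X in((A,cloud(d,c)),(B,cloud(d2,c2))):
    h=cv2.cvtColor(im,cv2.COLOR_RGB2HSV);n=np.hypot(X[...,0]-.57,X[...,1]+.21)<.07
    b=n&(h[...,1]>90)&(h[...,0]>95)&(h[...,0]<130)&(X[...,2]>.1)&(X[...,2]<.3)
    if b.sum()>5: rect('blue',X[b]);print(np.percentile(X[b][:,2],[5,50,98]))
    for x0 in(.44,.47,.54,.565):
        w=(X[...,0]>x0)&(X[...,0]<x0+.02)&(abs(X[...,1]+.212)<.03)&(h[...,1]<60)&(h[...,2]>90)&(X[...,2]>.1)&(X[...,2]<.24)
        if w.sum()>5: print(x0,w.sum(),np.percentile(X[w][:,2],[2,95]).round(4))
```

```text
11.8333 [ 0.51033602 -0.21242983  0.22044019] [ 1.79923611e+02 -5.02571088e-02 -1.78118041e+02] [-0.33477357  0.26210898 -4.25431957] 0.04236560401498496
px[226. 267.] 1662 c [ 510.9 -230.8] size [34.3 12.7] ang 4.5 mean [ 507.6 -230.5  228.6]
px[303. 268.] 1551 c [ 509.2 -196.7] size [12.7 32.9] ang 89.3 mean [ 506.8 -197.3  228.9]
blue 112 c [ 578.2 -208.5] size [11.9 38.9] ang 4.6 mean [ 579.4 -210.8  259. ]
[0.24295492 0.26217514 0.26760176]
0.44 35 [0.19   0.2151]
0.54 134 [0.196  0.2319]
0.565 71 [0.1593 0.2312]
blue 63 c [ 575.5 -204.5] size [11.9 36.8] ang 2.8 mean [ 574.3 -197.5  255.1]
[0.23564    0.25900436 0.26464301]
0.44 130 [0.158  0.2119]
0.47 134 [0.1573 0.2274]
0.54 174 [0.1575 0.2285]
0.565 99 [0.1579 0.2262]
```

View pics/s7.png

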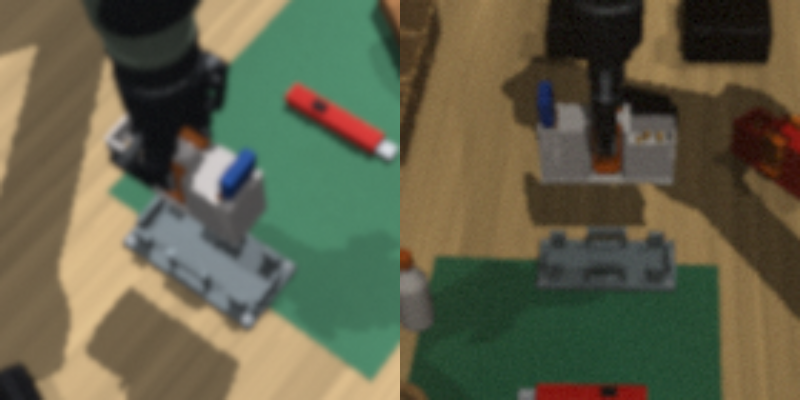

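The cassette is clear of the dock, level with its underside at about 0.157 m, and both catches are pinched. The scraper is home: its handle top is 36 mm above the cassette top. Handing in.

```bash
python3 -c "
from rig import order,bot
order.close_job(); s=bot.get_state(); print(s['clock'],s['eef_pos'],s['ft_force'],s['gripper_width'])"
```

```text
the job is handed in; nothing more can be done
the job is handed in; nothing more can be done
```

The job is done and handed in at about 12 s on the robot's clock; no verdict is reported. I put the scraper fully home in the white cassette's slot and let go of it. Then I pinched both catches, lifted the cassette straight out of its dock, and finished holding it by the catches.

Last checks:
- **Height and level:** the underside read about 0.157–0.158 m at four points along the cassette, so it is level.
- **Scraper:** the handle top stood about 36 mm above the cassette top, as expected when fully home. The overhead scene camera put the handle 7 mm farther along +x after the lift. The side camera's own reading was 3 mm from that, and I did not resolve the difference.
- **Load:** about 4.2 N hung from the tool, matching the cassette plus scraper.
- **Catches:** the wrist camera showed both pressed in about 7 mm. The gripper reported an opening of only 42–44 mm, against 50 mm expected; I trusted the camera, which put the faces 49 mm apart.
- **Bystanders:** nothing looked disturbed in the views I saw, but I did not measure their positions.

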